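# Sort the mixed-up glazed vases onto their own bats

## Robot

A 6-joint arm with a two-finger parallel gripper is mounted at the origin on the work surface. World frame = base frame: x ahead of the robot, y to its left, z up, the work surface at z = 0. Lengths are in m, angles in degrees, forces in N, time in s.
With the tool pointing down it reaches from about 0.4 to 0.825 m from the base axis. Payload 7 kg.
Tool frame: the origin (TCP) lies between the finger pads; the fingertips stand ctrl.nose_length ahead of it and the grasp point (between the pads) lies 2 mm behind it (ctrl.nose_length is the distance from the TCP to the fingertips, in m); z points along the fingers, y is the line along which they close (so a half turn about z gives the same grasp; the last joint's range is limited). The gripper opens to 88 mm and grips with 3 to 60 N. Pads are 19 mm wide; open, the fingers measure 130 mm over their backs; the gripper's body (78 mm by 193 mm) begins 47 mm behind the grasp point.
Start: joints at [-53.509, 20.546, 0.682, 0, -70.136, -16.507], TCP at [0.231, -0.634, 0.223] pointing down, gripper open.
Joint ranges: [-176.03, 176.03], [-82.01, 121.73], [-58.28, 71.71], [-173.87, 95.51], [-174.79, -0.11], [-173.66, 173.66]. Speed limits (degrees/s): [136.94, 136.94, 172.46, 180, 180, 180].

## Interface

Orientations are given as [roll, pitch, yaw] about the fixed x, y, z axes, in that order (R = Rz(yaw) Ry(pitch) Rx(roll)).
In Python, from plant import ctrl gives the robot as it stands.
- The arm moves only by the tool apply_moves, never from a script. Its argument "commands" is a list of rows, each a list of 3 entries, a list of its own where there are three numbers: the shift along the world's x, y, z in cm, then the turn about the world's z in rad, then the closure, from 0 (fully open) to 1 (shut). In form: [[[x, y, z], turn, jaw], ...]. A call has 1 to 20 rows; each row is the pose to reach, as a shift and turn from the pose commanded when the call began; what a row does not reach only later rows make up. A row lasts 1/12 s, in which the tool goes at most 41.7 mm and 7.16 degrees, less where a joint would pass 70% of its speed; a pose out of reach is approached as far as the arm can. A call with a gripper value outside its range is refused whole. The fingers move at their own pace and stop on an object; the grip force is fixed at half the most. Time passes only in rows, so rows that repeat a pose let the fingers close. It gives the time, the measured TCP pose, the force, the opening and the grip force at its end, in the units of the state.
- ctrl.get_obs(): the state, without advancing time (a new reading comes with each control period).
- ctrl.snapshot(name): name is "scene" or "top" or "wrist"; returns a dict with "img" (400x640x3 uint8, red, green, blue), "fx", "fy", "cx", "cy" (pixels), "dist_coeffs" ([k1, k2, p1, p2, k3] as OpenCV has them; the pictures are not rectified), "T" (4x4, takes a point from camera to world coordinates). Camera axes: x right, y up, looking along -z (the intrinsics and any distortion apply to the point x, -y, -z); pixel columns grow to the right and rows downward; lengths in m; the calibration is good to about 2 mm. A picture is of the moment at which its call begins. There is no depth.
- ctrl.close_job(): hands the job in; it is judged then, once.
Trained networks look in a picture, given as the dict that the camera call returned (one of the last four; its "shot" number tells which), for a name from the list of things; names that differ only in an ending like _2 or _b are one class to them, and where a whole thing is asked for, a point or a joint stands for the part that bears it (a point fixed in the world has none). Each returns a list of dicts, best first, with "score" (0 to 1); they miss things now and then, are a little off and sometimes report something else, mostly with a low value. They report only what shows in the picture. A call takes as long as a camera call. They do not tell look-alikes from the thing itself.
- ctrl.search_frame(picture, target): "at" ([column, row] in pixels, amid what is visible of it).
- ctrl.spot_point(picture, target): "at" ([column, row] in pixels: a listed point, or the origin of a listed thing).
The state is a dict: "clock": time; "joint_pos": joint angles; "qvel": joint speeds; "tau": joint torques, N m; "tool_pos": TCP position; "orientation": TCP orientation; "force": force on the tool from outside, world axes, zero at the start; "moment": the same for the moment, N m; "opening": finger opening in m; "gripper_force": force on a finger pad.
Only numpy, scipy, OpenCV 4.12 (cv2) and the standard library are available. Lean on these libraries where they do the work, as an engineer would, in place of code of your own. Each camera call takes 0.05 s, during which the arm holds its last target. There are 200 camera calls.

## Task

The four glazed bud vases have been mixed up: every one stands on a bat of the wrong colour. Move each vase to the bat of its own colour, upright and inside the cream circle, using the empty dark grey bat to park one on the way. Do not set a vase down on the bench or tip it over, do not let the vases knock against each other, and leave the white bowl where it is.

Things in the scene. Friction and masses are not known exactly. Their poses are not given: they have to be found in the camera images.
- vase_blue: blue-glazed bud vase, round-bellied, loose, 0.2-0.42 kg, 115 high. blue body up to 68, foot 56 across, at most 64 across; above it a straight round cream neck 26 across, from 68 to 115 above the foot: grip this from above. Closed top (painted black mouth). Origin: centre of the foot's underside; z up. At the start it stands near the middle of a bat of another colour
- vase_green: green-glazed bud vase, high-shouldered, loose, 0.2-0.42 kg, 115 high. green body up to 68, foot 56 across, at most 64 across; above it a straight round cream neck 26 across, from 68 to 115 above the foot: grip this from above. Closed top (painted black mouth). Origin: centre of the foot's underside; z up. At the start it stands near the middle of a bat of another colour
- vase_yellow: yellow-glazed bud vase, conical, loose, 0.2-0.42 kg, 115 high. yellow body up to 68, foot 56 across, at most 64 across; above it a straight round cream neck 26 across, from 68 to 115 above the foot: grip this from above. Closed top (painted black mouth). Origin: centre of the foot's underside; z up. At the start it stands near the middle of a bat of another colour
- vase_red: red-glazed bud vase, straight-sided, loose, 0.2-0.42 kg, 115 high. red body up to 68, foot 56 across, at most 64 across; above it a straight round cream neck 26 across, from 68 to 115 above the foot: grip this from above. Closed top (painted black mouth). Origin: centre of the foot's underside; z up. At the start it stands near the middle of a bat of another colour
- bat_blue: the blue bat: fixed flat disc, 116 across and 12 thick, blue rim with a cream circle 84 across in the middle of its top. Origin: centre of its underside, on the bench; z up (the top face is 12 above the origin)
- bat_green: the green bat: fixed flat disc, 116 across and 12 thick, green rim with a cream circle 84 across in the middle of its top. Origin: centre of its underside, on the bench; z up (the top face is 12 above the origin)
- bat_yellow: the yellow bat: fixed flat disc, 116 across and 12 thick, yellow rim with a cream circle 84 across in the middle of its top. Origin: centre of its underside, on the bench; z up (the top face is 12 above the origin)
- bat_red: the red bat: fixed flat disc, 116 across and 12 thick, red rim with a cream circle 84 across in the middle of its top. Origin: centre of its underside, on the bench; z up (the top face is 12 above the origin)
- bat_spare: the spare bat: fixed flat disc, 116 across and 12 thick, all dark grey, empty at the start; the parking place. Origin: centre of its underside, on the bench; z up (the top face is 12 above the origin)
- bowl: white bowl, loose, 104 across the rim and 50 high, standing among the bats; not part of the job. Origin: centre of its underside. A closed grey-capped glaze jar, 72 across and 80 high, also stands among the bats, unlisted. The middles of bats, bowl and jar are at least 125 from each other
Not all that is in view belongs to the job. What is meant by the bat_yellow is not pink, and is the smaller of those in its own colour.

How it is judged (in metres and radians):
At the end, for the whole second after the job is handed in: Each vase stands upright (within 0.1 rad) and still on the top face of the bat of its own colour, its middle within 15 mm of the bat's middle (foot inside the cream circle), and the white bowl is within 30 mm of where it stood (horizontal distance between vase_blue and bat_blue below 0.015 m and z of vase_blue in the frame of bat_blue between 0.009 and 0.015 m and angle between each of vase_blue, vase_green, vase_yellow, vase_red's own z axis and vertical below 0.1 rad and linear speed of each of vase_blue, vase_green, vase_yellow, vase_red below 0.02 m/s and horizontal distance between vase_green and bat_green below 0.015 m and z of vase_green in the frame of bat_green between 0.009 and 0.015 m and horizontal distance between vase_yellow and bat_yellow below 0.015 m and z of vase_yellow in the frame of bat_yellow between 0.009 and 0.015 m and horizontal distance between vase_red and bat_red below 0.015 m and z of vase_red in the frame of bat_red between 0.009 and 0.015 m and distance of bowl from where it was at the start of the episode below 0.03 m); the robot touches nothing.
It fails at once if a vase was set down or dropped on the bench instead of a bat (height (world z) of any of vase_blue, vase_green, vase_yellow, vase_red below 0.006 m).
It fails at once if a vase tipped over (angle between any of vase_blue, vase_green, vase_yellow, vase_red's own z axis and vertical above 0.6 rad).
It fails at once if two vases knocked together (over 2 N) (contact force between vase_blue and vase_green above 2 N or contact force between any of vase_blue, vase_green and vase_yellow above 2 N or contact force between any of vase_blue, vase_green, vase_yellow and vase_red above 2 N).
It fails at once if the white bowl was pushed away (distance of bowl from where it was at the start of the episode above 0.03 m).
It also fails if it takes over 128 s, if anything falls off the work surface, if the arm or the gripper's body presses on something with over 40 N, if the wrist force passes 120 N, or if a joint passes its speed limit or range.

## Working session

There is one attempt and no reset: what is moved stays moved. The work goes in short steps, Python scripts to look and compute and a tool call to move; the robot and the scene stay as the last step left them, time stands still between calls to the robot, and variables do not carry over. Pictures are saved under pics/ and viewed, at most 14 in all, crops included, and the job is handed in when it is done.

Besides the shell and the picture viewer there is one more tool, called after "Emit:" by a JSON object that holds its "method" and its "body", one argument or row to a line. apply_moves: Moves the arm, as the interface text tells. Its arguments: {"type":"object","properties":{"commands":{"type":"array"}},"required":["commands"]}

```bash
mkdir -p pics
cat > h.py <<'E'
import numpy as np, cv2
from plant import ctrl
N=['vase_blue','vase_green','vase_yellow','vase_red','bat_blue','bat_green','bat_yellow','bat_red','bat_spare','bowl']
def ray(s,uv):
    K=np.array([[s['fx'],0,s['cx']],[0,s['fy'],s['cy']],[0,0,1]],float)
    p=cv2.undistortPoints(np.array([[uv]],float),K,np.array(s['dist_coeffs'],float))[0,0]
    T=np.array(s['T']); return T[:3,3],T[:3,:3]@np.array([p[0],-p[1],-1])
def onz(s,uv,z):
    o,d=ray(s,uv); return (o+d*(z-o[2])/d[2])
def save(s,n): cv2.imwrite('pics/'+n,s['img'][:,:,::-1])
E
python3 - <<'E'
from h import *
o=ctrl.get_obs(); print(o, ctrl.nose_length)
for c in ['scene','top']:
    s=ctrl.snapshot(c); save(s,c+'0.png'); print(c,np.round(s['T'],3).tolist())
    for n in N:
        for r in ctrl.spot_point(s,n)[:4]:
            z=0.012 if n.startswith('vase') else 0
            print(n,round(r['score'],2),np.round(r['at']),np.round(onz(s,r['at'],z)[:2],3))
E
```

```text
{'clock': 0.0, 'joint_pos': array([-5.35087719e+01,  2.05930153e+01,  6.36389935e-01, -2.03463507e-02,
       -7.01344988e+01, -1.65062245e+01]), 'qvel': array([ 0.03180622,  0.0876451 , -0.00362566, -0.00317674, -0.05901377,
        0.04680599]), 'tau': array([ 1.42976420e-03, -5.82725823e+01,  2.93052900e+01,  6.99705496e+00,
        6.90956818e-03, -1.80312009e-04]), 'tool_pos': array([ 0.2305155 , -0.63392478,  0.221724  ]), 'orientation': array([ 1.79907196e+02, -7.55402023e-03, -1.60021920e+02]), 'force': array([ 0.04056947,  1.10463994, -0.89118951]), 'moment': array([-0.01541711,  0.05167684, -0.03226556]), 'gripper_force': 0.0, 'opening': 0.08789111856763239} 0.017
scene [[0.595, -0.588, 0.548, 1.129], [0.804, 0.438, -0.402, -0.611], [-0.003, 0.68, 0.733, 1.008], [0.0, 0.0, 0.0, 1.0]]
vase_blue 0.87 [369. 200.] [0.468 0.057]
vase_blue 0.19 [319. 233.] [ 0.483 -0.157]
vase_green 0.88 [373. 244.] [ 0.613 -0.05 ]
vase_yellow 0.83 [314. 280.] [ 0.609 -0.268]
vase_red 0.56 [263. 241.] [ 0.406 -0.313]
bat_blue 0.76 [261. 244.] [ 0.402 -0.321]
bat_green 0.97 [316. 282.] [ 0.612 -0.
[... 215 characters left out ...]
1]
bowl 0.97 [400. 156.] [0.357 0.306]
top [[-0.001, 0.986, -0.166, 0.185], [-1.0, 0.002, 0.016, -0.046], [0.016, 0.166, 0.986, 1.394], [0.0, 0.0, 0.0, 1.0]]
vase_blue 0.71 [278. 195.] [0.45 0.07]
vase_blue 0.55 [392. 206.] [ 0.414 -0.305]
vase_yellow 0.73 [378. 144.] [ 0.624 -0.262]
vase_red 0.77 [394. 206.] [ 0.412 -0.308]
bat_blue 0.89 [391. 210.] [ 0.402 -0.303]
bat_blue 0.36 [395. 207.] [ 0.412 -0.315]
bat_green 0.59 [377. 149.] [ 0.612 -0.26 ]
bat_green 0.25 [206. 216.] [0.379 0.309]
bat_yellow 0.95 [431. 141.] [ 0.64  -0.446]
bat_yellow 0.88 [314. 144.] [ 0.626 -0.045]
bat_red 0.76 [278. 193.] [0.458 0.073]
bat_spare 0.61 [341. 193.] [ 0.457 -0.136]
bowl 0.83 [205. 216.] [0.382 0.311]
```

Run:
```python
import cv2
a=cv2.imread('pics/top0.png'); cv2.imwrite('pics/top0c.png',cv2.resize(a[80:280,170:490],None,fx=2.5,fy=2.5,interpolation=2))
a=cv2.imread('pics/scene0.png'); cv2.imwrite('pics/scene0c.png',cv2.resize(a[110:370,170:490],None,fx=2.3,fy=2.3,interpolation=2))
```

```text
(no output)
```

View pics/top0c.png

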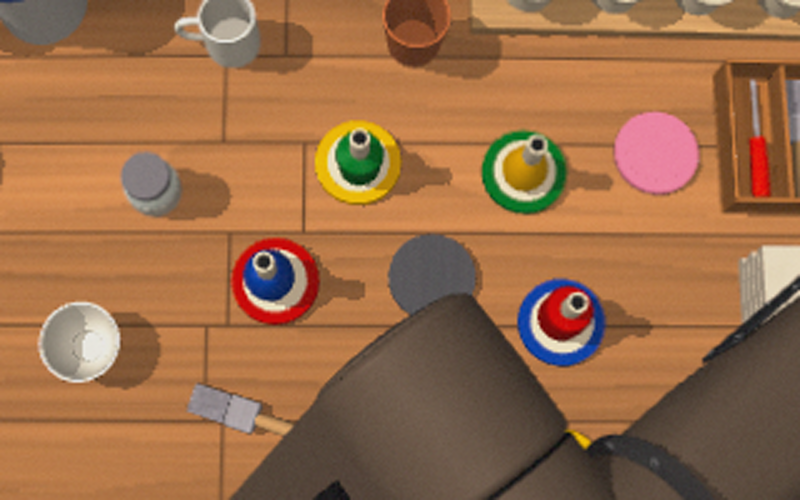

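View pics/scene0c.png

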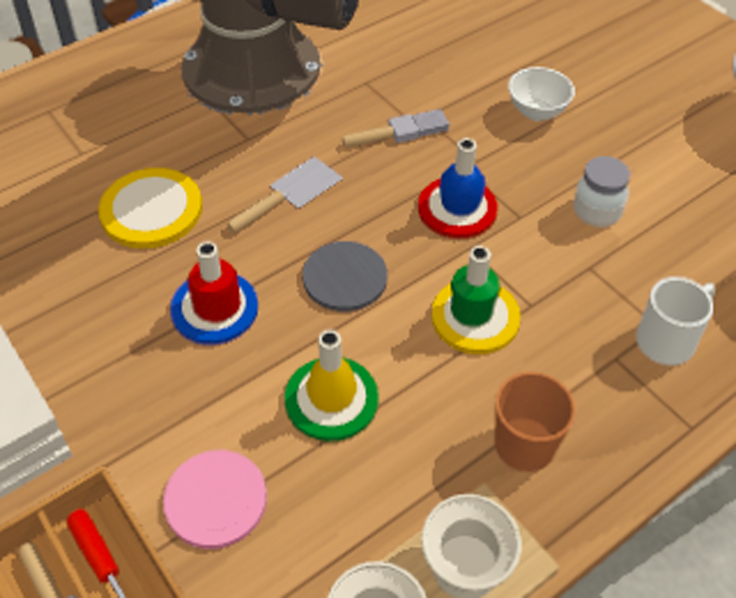

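Three things were reported as bat_yellow, in scene pixels: (374,246) is yellow under the green vase, (235,200) is yellow and empty, and (265,329) is pink. The pink one is out by colour. The empty one looks larger even though it is farther from the camera, so (374,246) fits as the smaller yellow. I'll measure the diameters and confirm this in a crop.

```bash
cat > m.py <<'E'
from h import *
from scipy.optimize import least_squares
H={'red':[(0,6),(172,180)],'yellow':[(22,32)],'green':[(50,80)],'blue':[(100,125)]}
def rim(s,col,uv,R=None,w=48):
    hsv=cv2.cvtColor(s['img'],cv2.COLOR_RGB2HSV); m=np.zeros(hsv.shape[:2],np.uint8)
    for a,b in H[col]: m|=cv2.inRange(hsv,(a,150,60),(b,255,255))
    k=np.zeros_like(m); cv2.circle(k,tuple(int(v) for v in uv),w,255,-1); m&=k
    n,l,st,_=cv2.connectedComponentsWithStats(m); m=(l==1+np.argmax(st[1:,4])).astype(np.uint8)
    c=max(cv2.findContours(m,0,1)[0],key=len)
    P=np.array([onz(s,p,0.012)[:2] for p in cv2.convexHull(c)[:,0].astype(float)])
    f=lambda q:np.hypot(*(P-q[:2]).T)-(R or q[2])
    r=least_squares(f,[*P.mean(0),.058],loss='soft_l1',f_scale=.002)
    return np.round(r.x,4),round(float(np.std(f(r.x))),4)
def mouth(s,uv):  # dark mouth centre nearest uv
    g=s['img'].max(2); m=(g<60).astype(np.uint8); n,l,st,c=cv2.connectedComponentsWithStats(m)
    ok=[i for i in range(1,n) if 3<=st[i,4]<=90]; i=min(ok,key=lambda i:np.hypot(*(c[i]-uv)))
    return c[i],np.round(onz(s,c[i],.127)[:2],4)
E
python3 - <<'E'
from m import *
S={c:ctrl.snapshot(c) for c in ['scene','top']}
B={'scene':dict(red=(368,199),blue=(261,244),green=(315,282),yellow=(376,246)),'top':dict(red=(280,192),blue=(394,208),green=(379,148),yellow=(313,144))}
M={'scene':dict(blue=(373,173),green=(378,220),yellow=(313,257),red=(261,218)),'top':dict(blue=(275.5,185),green=(313.5,133.5),yellow=(385.5,137.5),red=(401,200))}
for c in S:
    for k in H: print(c,'bat',k,rim(S[c],k,B[c][k]),'mouth',k,*mouth(S[c],M[c][k]))
print('empty yellow',rim(S['scene'],'yellow',(235,200)))
for c in S:
    for n in ['bat_spare']:
        print(c,[(r['score'],onz(S[c],r['at'],0)) for r in ctrl.spot_point(S[c],n)])
    hsv=cv2.cvtColor(S[c]['img'],cv2.COLOR_RGB2HSV)
    print({'scene':hsv[228,318],'top':hsv[190,341]}[c])
a=S['scene']['img'][180:270,205:415,::-1]
cv2.imwrite('pics/yc.png',cv2.resize(a,None,fx=3.8,fy=3.8,interpolation=2))
E
```

```text
scene bat red (array([0.4647, 0.0579, 0.0587]), 0.0012) mouth red [259.76923077 217.84615385] [ 0.4117 -0.3121]
scene bat yellow (array([ 0.6262, -0.0491,  0.0594]), 0.0011) mouth yellow [312.72222222 256.61111111] [ 0.6097 -0.2688]
scene bat green (array([ 0.6147, -0.2727,  0.0577]), 0.0007) mouth green [377.86666667 219.53333333] [ 0.6159 -0.0482]
scene bat blue (array([ 0.4107, -0.3167,  0.0573]), 0.0008) mouth blue [372.66666667 172.11111111] [0.4595 0.0686]
top bat red (array([0.459 , 0.0663, 0.0577]), 0.0005) mouth red [400.5 200.5] [ 0.4107 -0.3081]
top bat yellow (array([ 0.622 , -0.0417,  0.0572]), 0.0007) mouth yellow [384.38461538 137.38461538] [ 0.6096 -0.2646]
top bat green (array([ 0.6093, -0.2653,  0.056 ]), 0.0005) mouth green [313.5        134.71428571] [ 0.6167 -0.0447]
top bat blue (array([ 0.4043, -0.3097,  0.0561]), 0.0005) mouth blue [275.28571429 184.5       ] [0.459  0.0705]
empty yellow (array([ 0.1978, -0.2981,  0.0774]), 0.0021)
scene [(0.94, array([ 0.46761237, -0.13854828,  0.        ]))]
[120  10 106]
top [(0.66, array([ 0.46457889, -0.12864647,  0.        ]))]
[144  14  89]
```

View pics/yc.png

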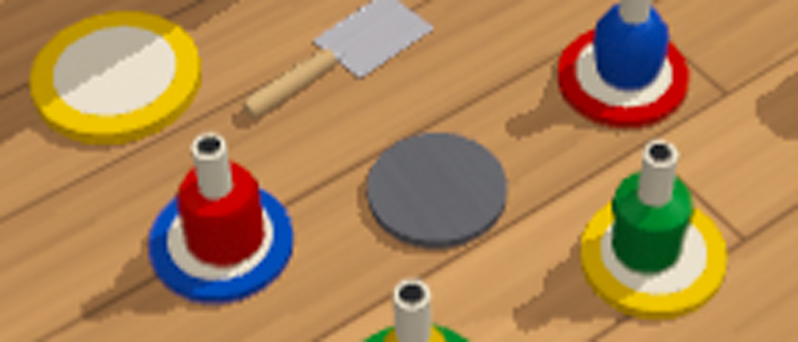

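The crop confirms it. The yellow disc under the green vase, crop (650,250), measures about 116 mm across. The empty one at crop (115,75) measures about 155 mm, so bat_yellow is the one under the green vase. First I'll hover above the red vase and check with the wrist camera.

Emit:
{"method": "apply_moves", "body": {
  "commands": [
    [[2,3.6,3],0,0],
    [[4,7.2,3],0,0],
    [[6,10.8,3],0,0],
    [[8,14.4,3],0,0],
    [[10,18,3],0,0],
    [[12,21.6,3],0,0],
    [[14,25.2,3],0,0],
    [[16,28.8,3],0,0],
    [[18,32.4,3],0,0],
    [[18,32.4,3],0,0],
    [[18,32.4,3],0,0],
    [[18,32.4,3],0,0]
  ]
}}

```text
clock: 2.3
tool_pos: [0.4109, -0.3101, 0.2529]
orientation: [-180.0, 0.0, -159.9]
force: [-1.2, 0.5, -0.7]
opening: 0.0876
gripper_force: 0.0
```

Run:
```python
from m import *
print(ctrl.get_obs()['tool_pos'],ctrl.get_obs()['clock'])
S={c:ctrl.snapshot(c) for c in ['wrist','top','scene']}
for c in S:
  for n in N:
    for r in ctrl.spot_point(S[c],n)[:1]:
        print(c,n,round(r['score'],2),np.round(r['at']),np.round(onz(S[c],r['at'],.012 if n[0]=='v' else 0)[:2],3))
s=S['wrist']; save(s,'w1.png'); print(np.round(s['T'],3).tolist())
```

```text
[ 0.41089002 -0.31007456  0.25290554] 2.3
wrist vase_yellow 0.98 [298. 300.] [ 0.616 -0.265]
wrist vase_red 0.85 [314. 174.] [ 0.416 -0.31 ]
wrist bat_green 0.73 [298. 294.] [ 0.614 -0.267]
wrist bat_yellow 0.93 [385.  17.] [ 0.197 -0.294]
wrist bat_spare 0.56 [404. 241.] [ 0.468 -0.142]
top vase_blue 0.53 [281. 190.] [0.464 0.062]
top vase_green 0.81 [313. 146.] [ 0.615 -0.043]
top vase_red 0.57 [396. 205.] [ 0.415 -0.317]
top bat_blue 0.88 [393. 208.] [ 0.407 -0.308]
top bat_green 0.47 [380. 152.] [ 0.6   -0.268]
top bat_yellow 0.96 [312. 144.] [ 0.627 -0.038]
top bat_red 0.77 [279. 190.] [0.466 0.071]
top bowl 0.78 [207. 214.] [0.388 0.307]
scene vase_blue 0.76 [365. 199.] [0.458 0.05 ]
scene vase_green 0.85 [372. 244.] [ 0.612 -0.054]
scene vase_yellow 0.73 [313. 279.] [ 0.605 -0.269]
scene vase_red 0.74 [264. 242.] [ 0.411 -0.311]
scene bat_blue 0.93 [262. 245.] [ 0.406 -0.318]
scene bat_green 0.95 [315. 285.] [ 0.618 -0.269]
scene bat_yellow 0.79 [261. 327.] [ 0.636 -0.459]
scene bat_red 0.9 [367. 198.] [0.449 0.066]
scene bat_spare 0.98 [318. 231.] [ 0.465 -0.149]
scene bowl 0.58 [406. 160.] [0.386 0.309]
[[-0.343, -0.907, -0.244, 0.347], [0.939, -0.332, -0.089, -0.332], [-0.001, -0.259, 0.966, 0.415], [0.0, 0.0, 0.0, 1.0]]
```

View pics/w1.png

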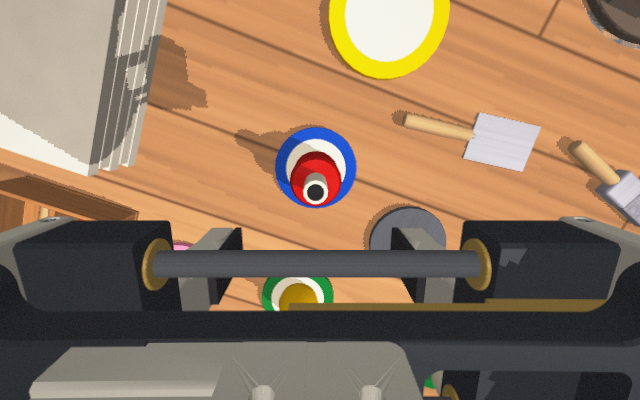

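The wrist view shows the red vase on the blue bat at (316,168), mouth at (316,192), with the spare bat at (405,240) partly behind the fingers.

Run:
```python
from m import *
s=ctrl.snapshot('wrist'); print(rim(s,'blue',(316,168)),mouth(s,(316,192)))
s=ctrl.snapshot('top'); print(rim(s,'blue',(394,208)))
m=(s['img'].max(2)-s['img'].min(2)<25)&(abs(s['img'].max(2).astype(int)-95)<25)
k=np.zeros((400,640),bool);k[165:215,310:375]=1
ys,xs=np.nonzero(m&k); print(len(xs),xs.mean(),ys.mean(),xs.min(),xs.max(),ys.min(),ys.max())
for s in [s,ctrl.snapshot('scene')]:
    print([(r['score'],onz(s,r['at'],0.0)) for r in ctrl.spot_point(s,'bat_spare')])
```

```text
(array([ 0.4078, -0.3113,  0.0568]), 0.0002) (array([342., 250.]), array([ 0.4641, -0.2596]))
(array([ 0.4037, -0.3093,  0.0557]), 0.0006)
116 355.36206896551727 189.9655172413793 310 374 165 214
[]
[(0.92, array([ 0.47242229, -0.14556639,  0.        ]))]
```

Emit:
{"method": "apply_moves", "body": {
  "commands": [
    [[0,0,-3.5],0,0],
    [[0,0,-7],0,0],
    [[0,0,-10.5],0,0],
    [[0,0,-13],0,0],
    [[0,0,-14.5],0,0],
    [[0,0,-14.5],0,0],
    [[0,0,-14.5],0,1],
    [[0,0,-14.5],0,1],
    [[0,0,-14.5],0,1],
    [[0,0,-14.5],0,1],
    [[0,0,-14.5],0,1],
    [[0,0,-14.5],0,1],
    [[0,0,-14.5],0,1],
    [[0,0,-14.5],0,1]
  ]
}}

```text
clock: 5.37
tool_pos: [0.4107, -0.3104, 0.1079]
orientation: [-180.0, 0.0, -160.0]
force: [-0.3, 0.2, -0.3]
opening: 0.0398
gripper_force: 0.0
```

Emit:
{"method": "apply_moves", "body": {
  "commands": [
    [[0,0,0],0,1],
    [[0,0,0],0,1],
    [[0,0,0],0,1],
    [[0,0,0],0,1],
    [[0,0,0],0,1]
  ]
}}

```text
clock: 5.78
tool_pos: [0.4108, -0.3105, 0.1077]
orientation: [-180.0, 0.0, -160.0]
force: [-0.3, -0.5, -0.2]
opening: 0.0252
gripper_force: 30.0
```

Emit:
{"method": "apply_moves", "body": {
  "commands": [
    [[0,0,1],0,1],
    [[0,0,3],0,1],
    [[0,0,5.5],0,1],
    [[0,0,8],0,1],
    [[0,0,10.5],0,1],
    [[0,0,13],0,1],
    [[0,0,14],0,1],
    [[0.5,1.5,14],0,1],
    [[1.3,4.1,14],0,1],
    [[2.1,6.7,14],0,1],
    [[2.9,9.3,14],0,1],
    [[3.7,11.9,14],0,1],
    [[4.5,14.4,14],0,1],
    [[5.1,16.2,14],0,1],
    [[5.4,17.1,14],0,1],
    [[5.4,17.1,14],0,1],
    [[5.4,17.1,14],0,1]
  ]
}}

```text
clock: 7.2
tool_pos: [0.4643, -0.1391, 0.2473]
orientation: [180.0, -0.1, -159.9]
force: [-0.2, -0.5, -2.7]
opening: 0.0251
gripper_force: 30.0
```

Run:
```python
from m import *
s=ctrl.snapshot('scene'); w=ctrl.snapshot('wrist')
a=s['img'][130:280,240:420]; b=w['img'][100:400,150:550]
cv2.imwrite('pics/p2.png',np.hstack([cv2.resize(a,(360,300)),b])[:,:,::-1])
```

```text
(no output)
```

View pics/p2.png

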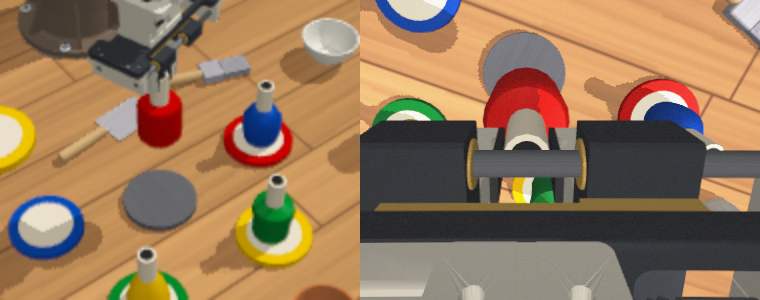

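The red vase hangs upright above the spare bat, and the blue bat is now empty. I'll lower it and release.

Emit:
{"method": "apply_moves", "body": {
  "commands": [
    [[0,0,-2],0,1],
    [[0,0,-5],0,1],
    [[0,0,-8],0,1],
    [[0,0,-11],0,1],
    [[0,0,-12.8],0,1],
    [[0,0,-13.5],0,1],
    [[0,0,-13.8],0,1],
    [[0,0,-13.9],0,1],
    [[0,0,-13.9],0,1],
    [[0,0,-13.9],0,0.5],
    [[0,0,-13.9],0,0.5],
    [[0,0,-13.9],0,0.5],
    [[0,0,-13.9],0,0],
    [[0,0,-13.9],0,0],
    [[0,0,-13.9],0,0]
  ]
}}

```text
clock: 8.55
tool_pos: [0.4648, -0.1393, 0.1089]
orientation: [-180.0, 0.0, -160.0]
force: [-0.5, 0.8, -0.8]
opening: 0.0584
gripper_force: 0.0
```

Emit:
{"method": "apply_moves", "body": {
  "commands": [
    [[0,0,1.5],0,0],
    [[0,0,5],0,0],
    [[0,0,9],0,0],
    [[0,0,13],0,0],
    [[0,2,14.1],0,0],
    [[-0.1,6,14.1],0,0],
    [[-0.3,10,14.1],0,0],
    [[-0.4,14,14.1],0,0],
    [[-0.5,18,14.1],0,0],
    [[-0.6,20.9,14.1],0,0],
    [[-0.6,20.9,14.1],0,0],
    [[-0.6,20.9,14.1],0,0]
  ]
}}

```text
clock: 9.55
tool_pos: [0.4585, 0.0711, 0.2497]
orientation: [180.0, -0.0, -159.8]
force: [-0.2, -1.3, 0.1]
opening: 0.0874
gripper_force: 0.0
```

Run:
```python
from m import *
print(ctrl.get_obs()['tool_pos'])
s=ctrl.snapshot('wrist'); save(s,'w3.png'); print(rim(s,'red',(316,168)))
m=(s['img'].max(2)<45).astype(np.uint8);n,l,st,c=cv2.connectedComponentsWithStats(m)
for i in range(1,n):
    if 20<st[i,4]<400 and abs(c[i][0]-316)<60 and abs(c[i][1]-192)<40: print(st[i,4],c[i],onz(s,c[i],.127))
```

```text
[0.45849501 0.0711493  0.24966105]
(array([0.462 , 0.0668, 0.0576]), 0.0002)
```

View pics/w3.png

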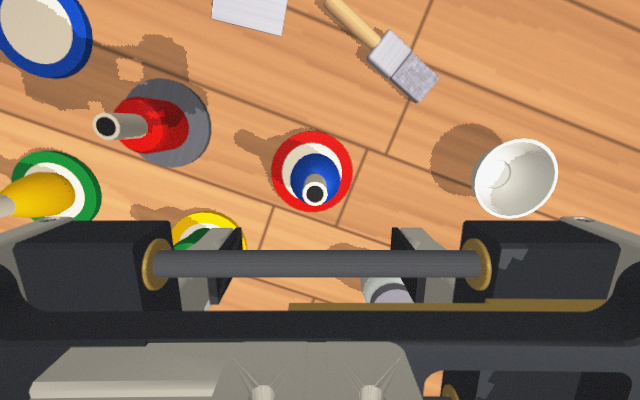

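The red vase stands on the spare bat at (165,125). The blue mouth, at (315,194), is centred under the gripper. I'll grasp it.

Emit:
{"method": "apply_moves", "body": {
  "commands": [
    [[0,0,-3.5],0,0],
    [[0,0,-7],0,0],
    [[0,0,-10.5],0,0],
    [[0,0,-13],0,0.2],
    [[0,0,-14.2],0,0.4],
    [[0,0,-14.2],0,0.5],
    [[0,0,-14.2],0,1],
    [[0,0,-14.2],0,1],
    [[0,0,-14.2],0,1],
    [[0,0,-14.2],0,1],
    [[0,0,-14.2],0,1],
    [[0,0,-14.2],0,1],
    [[0,0,-14.2],0,1],
    [[0,0,-14.2],0,1],
    [[0,0,-14.2],0,1],
    [[0,0,-14.2],0,1]
  ]
}}

```text
clock: 10.93
tool_pos: [0.4589, 0.0697, 0.108]
orientation: [-180.0, 0.0, -160.0]
force: [-0.3, -1.1, 3.9]
opening: 0.025
gripper_force: 30.0
```

Emit:
{"method": "apply_moves", "body": {
  "commands": [
    [[0,0,1],0,1],
    [[0,0,3],0,1],
    [[0,0,5.5],0,1],
    [[0,0,8.5],0,1],
    [[0,0,11.5],0,1],
    [[0,0,14],0,1],
    [[0,0,15],0,1],
    [[-0.2,-1.5,15],0,1],
    [[-0.6,-4.5,15],0,1],
    [[-1.1,-8,15],0,1],
    [[-1.6,-11.5,15],0,1],
    [[-2.1,-15,15],0,1],
    [[-2.5,-18.5,15],0,1],
    [[-3,-22,15],0,1],
    [[-3.5,-25.5,15],0,1],
    [[-4,-29,15],0,1],
    [[-4.5,-32.5,15],0,1],
    [[-4.9,-35.8,15],0,1],
    [[-5.2,-37.6,15],0,1],
    [[-5.2,-38,15],0,1]
  ]
}}

```text
clock: 12.6
tool_pos: [0.4051, -0.3124, 0.2553]
orientation: [179.9, -0.2, -160.2]
force: [0.5, 0.3, -4.6]
opening: 0.0248
gripper_force: 30.0
```

Emit:
{"method": "apply_moves", "body": {
  "commands": [
    [[0,0,0],0,1],
    [[0,0,0],0,1],
    [[0,0,-3],0,1],
    [[0,0,-6],0,1],
    [[0,0,-9],0,1],
    [[0,0,-12],0,1],
    [[0,0,-13.8],0,1],
    [[0,0,-14.5],0,1],
    [[0,0,-14.8],0,1],
    [[0,0,-14.9],0,1],
    [[0,0,-14.9],0,1]
  ]
}}

```text
clock: 13.52
tool_pos: [0.4077, -0.3103, 0.1097]
orientation: [-179.9, 0.1, -160.0]
force: [0.8, 0.3, -3.6]
opening: 0.0247
gripper_force: 30.0
```

Emit:
{"method": "apply_moves", "body": {
  "commands": [
    [[0,0,-0.1],0,1],
    [[0,0,-0.1],0,1],
    [[0,0,-0.1],0,1]
  ]
}}

```text
clock: 13.77
tool_pos: [0.4071, -0.3105, 0.1085]
orientation: [-179.9, 0.1, -160.0]
force: [-0.7, 0.4, -4.5]
opening: 0.025
gripper_force: 30.0
```

Emit:
{"method": "apply_moves", "body": {
  "commands": [
    [[0,0,-0.1],0,1],
    [[0,0,-0.1],0,1],
    [[0,0,-0.1],0,1]
  ]
}}

```text
clock: 14.02
tool_pos: [0.4073, -0.3109, 0.1079]
orientation: [-179.9, 0.1, -160.0]
force: [-1.7, 1.3, 6.0]
opening: 0.0247
gripper_force: 30.0
```

Contact made. Next I'll release, rise and return to the red vase at (0.4648,-0.1393).

Emit:
{"method": "apply_moves", "body": {
  "commands": [
    [[0,0,0],0,0.5],
    [[0,0,0],0,0.5],
    [[0,0,0],0,0.5],
    [[0,0,0],0,0],
    [[0,0,0],0,0],
    [[0,0,0],0,0],
    [[0,0,1.5],0,0],
    [[0,0,5],0,0],
    [[0,0,9],0,0],
    [[0,0,13],0,0],
    [[0.3,1,14.2],0,0],
    [[1.5,4.8,14.2],0,0],
    [[2.7,8.6,14.2],0,0],
    [[3.9,12.4,14.2],0,0],
    [[5,15.8,14.2],0,0],
    [[5.8,17.2,14.2],0,0],
    [[5.8,17.2,14.2],0,0],
    [[5.8,17.2,14.2],0,0]
  ]
}}

```text
clock: 15.52
tool_pos: [0.465, -0.1374, 0.2486]
orientation: [180.0, -0.0, -159.9]
force: [-0.1, -0.5, 1.2]
opening: 0.0877
gripper_force: 0.0
```

Run:
```python
from m import *
w=ctrl.snapshot('wrist'); s=ctrl.snapshot('scene')
print(ctrl.get_obs()['tool_pos'])
a=s['img'][170:280,220:400]
cv2.imwrite('pics/p4.png',np.hstack([cv2.resize(a,(490,300)),w['img'][50:350,80:390]])[:,:,::-1])
```

```text
[ 0.46443757 -0.13856628  0.24853292]
```

View pics/p4.png

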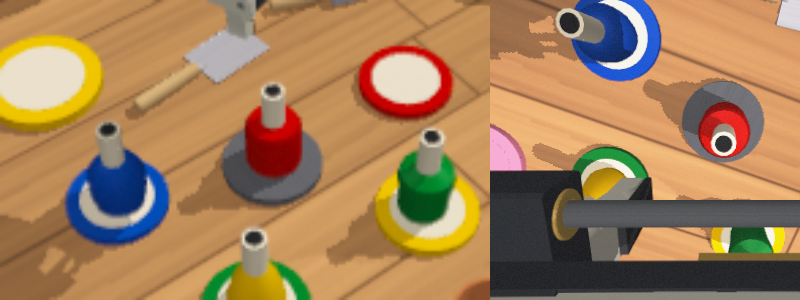

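The blue vase stands inside the cream circle on the blue bat at crop (118,195). The red mouth is under the gripper. I'll grasp the red vase.

Emit:
{"method": "apply_moves", "body": {
  "commands": [
    [[0,0,-3.5],0,0],
    [[0,0,-7],0,0],
    [[0,0,-10.5],0,0],
    [[0,0,-13],0,0.2],
    [[0,0,-14.1],0,0.4],
    [[0,0,-14.1],0,0.5],
    [[0,0,-14.1],0,1],
    [[0,0,-14.1],0,1],
    [[0,0,-14.1],0,1],
    [[0,0,-14.1],0,1],
    [[0,0,-14.1],0,1],
    [[0,0,-14.1],0,1],
    [[0,0,-14.1],0,1],
    [[0,0,-14.1],0,1],
    [[0,0,-14.1],0,1],
    [[0,0,-14.1],0,1]
  ]
}}

```text
clock: 16.95
tool_pos: [0.4651, -0.1385, 0.108]
orientation: [-180.0, 0.0, -160.0]
force: [-0.1, -2.1, 2.9]
opening: 0.0251
gripper_force: 30.0
```

Emit:
{"method": "apply_moves", "body": {
  "commands": [
    [[0,0,1],0,1],
    [[0,0,3],0,1],
    [[0,0,5.5],0,1],
    [[0,0,8.5],0,1],
    [[0,0,11.5],0,1],
    [[0,0,14],0,1],
    [[0,0,15],0,1],
    [[0,1.5,15],0,1],
    [[-0.1,4.5,15],0,1],
    [[-0.1,8,15],0,1],
    [[-0.2,11.5,15],0,1],
    [[-0.2,15,15],0,1],
    [[-0.3,18,15],0,1],
    [[-0.3,20,15],0,1],
    [[-0.3,20.4,15],0,1],
    [[-0.3,20.4,15],0,1],
    [[-0.3,20.4,15],0,1]
  ]
}}

```text
clock: 18.37
tool_pos: [0.461, 0.0655, 0.257]
orientation: [180.0, -0.1, -160.0]
force: [-0.1, -0.2, -1.3]
opening: 0.0248
gripper_force: 30.0
```

Emit:
{"method": "apply_moves", "body": {
  "commands": [
    [[0,0,-3],0,1],
    [[0,0,-6],0,1],
    [[0,0,-9],0,1],
    [[0,0,-12],0,1],
    [[0,0,-13.8],0,1],
    [[0,0,-14.6],0,1],
    [[0,0,-14.9],0,1],
    [[0,0,-15],0,1],
    [[0,0,-15.1],0,1],
    [[0,0,-15.1],0,1],
    [[0,0,-15.1],0,1]
  ]
}}

```text
clock: 19.28
tool_pos: [0.4628, 0.0657, 0.108]
orientation: [-180.0, 0.1, -160.0]
force: [1.0, -2.8, 5.4]
opening: 0.0248
gripper_force: 30.0
```

Emit:
{"method": "apply_moves", "body": {
  "commands": [
    [[0,0,0],0,0.5],
    [[0,0,0],0,0.5],
    [[0,0,0],0,0.5],
    [[0,0,0],0,0],
    [[0,0,0],0,0],
    [[0,0,0],0,0],
    [[0,0,1.5],0,0],
    [[0,0,5],0,0],
    [[0,0,9],0,0],
    [[0,0,13],0,0],
    [[1,-0.7,14.2],0,0],
    [[4,-2.9,14.2],0,0],
    [[7,-5.1,14.2],0,0],
    [[10,-7.3,14.2],0,0],
    [[13,-9.5,14.2],0,0],
    [[15.4,-11.2,14.2],0,0],
    [[15.4,-11.2,14.2],0,0],
    [[15.4,-11.2,14.2],0,0]
  ]
}}

```text
clock: 20.78
tool_pos: [0.6161, -0.0474, 0.247]
orientation: [180.0, -0.1, -160.1]
force: [-0.7, -0.7, 0.1]
opening: 0.0873
gripper_force: 0.0
```

Run:
```python
from m import *
w=ctrl.snapshot('wrist'); s=ctrl.snapshot('scene')
print(ctrl.get_obs()['tool_pos'],rim(w,'yellow',(316,168)))
a=s['img'][150:310,220:430]
cv2.imwrite('pics/p5.png',np.hstack([cv2.resize(a,(390,300)),w['img'][0:300,130:530]])[:,:,::-1])
```

```text
[ 0.61513065 -0.04624244  0.24811194] (array([ 0.6243, -0.0423,  0.0568]), 0.0009)
```

View pics/p5.png

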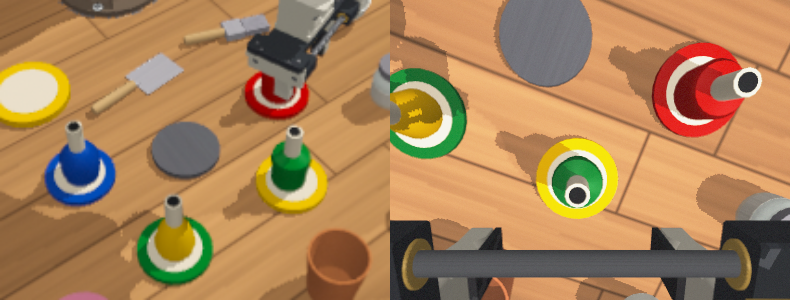

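The red vase stands on the red bat. The green mouth, at full-frame (317,195), is centred. I'll grasp the green vase.

Emit:
{"method": "apply_moves", "body": {
  "commands": [
    [[0,0,-3.5],0,0],
    [[0,0,-7],0,0],
    [[0,0,-10.5],0,0],
    [[0,0,-13],0,0.2],
    [[0,0,-14.1],0,0.4],
    [[0,0,-14.1],0,0.5],
    [[0,0,-14.1],0,1],
    [[0,0,-14.1],0,1],
    [[0,0,-14.1],0,1],
    [[0,0,-14.1],0,1],
    [[0,0,-14.1],0,1],
    [[0,0,-14.1],0,1],
    [[0,0,-14.1],0,1],
    [[0,0,-14.1],0,1],
    [[0,0,-14.1],0,1],
    [[0,0,-14.1],0,1]
  ]
}}

```text
clock: 22.22
tool_pos: [0.6159, -0.0465, 0.108]
orientation: [-180.0, 0.0, -160.0]
force: [-0.4, -0.3, 3.0]
opening: 0.0251
gripper_force: 30.0
```

Emit:
{"method": "apply_moves", "body": {
  "commands": [
    [[0,0,1],0,1],
    [[0,0,3],0,1],
    [[0,0,5.5],0,1],
    [[0,0,8.5],0,1],
    [[0,0,11.5],0,1],
    [[0,0,14],0,1],
    [[0,0,15],0,1],
    [[-1,-0.6,15],0,1],
    [[-3.5,-2.1,15],0,1],
    [[-6.5,-4,15],0,1],
    [[-9.5,-5.8,15],0,1],
    [[-12.5,-7.6,15],0,1],
    [[-14.5,-8.9,15],0,1],
    [[-15.1,-9.3,15],0,1],
    [[-15.1,-9.3,15],0,1],
    [[-15.1,-9.3,15],0,1]
  ]
}}

```text
clock: 23.55
tool_pos: [0.464, -0.1394, 0.2571]
orientation: [180.0, -0.0, -160.1]
force: [-1.2, 0.2, -1.9]
opening: 0.0251
gripper_force: 30.0
```

Emit:
{"method": "apply_moves", "body": {
  "commands": [
    [[0,0,-3],0,1],
    [[0,0,-6],0,1],
    [[0,0,-9],0,1],
    [[0,0,-12],0,1],
    [[0,0,-13.8],0,1],
    [[0,0,-14.6],0,1],
    [[0,0,-14.9],0,1],
    [[0,0,-15],0,1],
    [[0,0,-15.1],0,1],
    [[0,0,-15.1],0,1],
    [[0,0,-15.1],0,1]
  ]
}}

```text
clock: 24.47
tool_pos: [0.4657, -0.139, 0.1082]
orientation: [-180.0, 0.0, -159.9]
force: [-4.8, 1.8, 10.3]
opening: 0.0252
gripper_force: 30.1
```

Release, then over to the yellow vase at (0.6096,-0.2667): shift (14.4,-12.7).

Emit:
{"method": "apply_moves", "body": {
  "commands": [
    [[0,0,0],0,0.5],
    [[0,0,0],0,0.5],
    [[0,0,0],0,0.5],
    [[0,0,0],0,0],
    [[0,0,0],0,0],
    [[0,0,0],0,0],
    [[0,0,1.5],0,0],
    [[0,0,5],0,0],
    [[0,0,9],0,0],
    [[0,0,13],0,0],
    [[1,-0.9,14.2],0,0],
    [[4,-3.5,14.2],0,0],
    [[7,-6.2,14.2],0,0],
    [[10,-8.8,14.2],0,0],
    [[13,-11.5,14.2],0,0],
    [[14.4,-12.7,14.2],0,0],
    [[14.4,-12.7,14.2],0,0],
    [[14.4,-12.7,14.2],0,0]
  ]
}}

```text
clock: 25.97
tool_pos: [0.6088, -0.2671, 0.247]
orientation: [179.9, -0.1, -160.1]
force: [-0.3, -0.2, 0.2]
opening: 0.0879
gripper_force: 0.0
```

Run:
```python
from m import *
w=ctrl.snapshot('wrist'); s=ctrl.snapshot('scene')
print(ctrl.get_obs()['tool_pos'],rim(w,'green',(316,168)),rim(s,'yellow',(376,246)))
a=s['img'][150:310,220:430]
cv2.imwrite('pics/p6.png',np.hstack([cv2.resize(a,(390,300)),w['img'][0:300,130:530]])[:,:,::-1])
```

```text
[ 0.60812614 -0.26603774  0.248372  ] (array([ 0.6139, -0.2673,  0.0565]), 0.0002) (array([ 0.6258, -0.0486,  0.0596]), 0.0011)
```

View pics/p6.png

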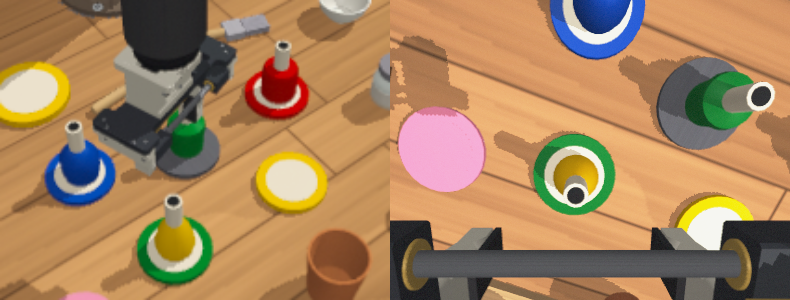

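The green vase is parked upright on the spare bat and the yellow bat is empty. The yellow mouth is centred, so I'll grasp the yellow vase.

Emit:
{"method": "apply_moves", "body": {
  "commands": [
    [[0,0,-3.5],0,0],
    [[0,0,-7],0,0],
    [[0,0,-10.5],0,0],
    [[0,0,-13],0,0.2],
    [[0,0,-14.1],0,0.4],
    [[0,0,-14.1],0,0.5],
    [[0,0,-14.1],0,1],
    [[0,0,-14.1],0,1],
    [[0,0,-14.1],0,1],
    [[0,0,-14.1],0,1],
    [[0,0,-14.1],0,1],
    [[0,0,-14.1],0,1],
    [[0,0,-14.1],0,1],
    [[0,0,-14.1],0,1],
    [[0,0,-14.1],0,1],
    [[0,0,-14.1],0,1]
  ]
}}

```text
clock: 27.4
tool_pos: [0.609, -0.2666, 0.108]
orientation: [-180.0, 0.0, -160.0]
force: [-0.4, -1.3, 2.6]
opening: 0.0252
gripper_force: 30.0
```

Emit:
{"method": "apply_moves", "body": {
  "commands": [
    [[0,0,1],0,1],
    [[0,0,3],0,1],
    [[0,0,5.5],0,1],
    [[0,0,8.5],0,1],
    [[0,0,11.5],0,1],
    [[0,0,14],0,1],
    [[0,0,15],0,1],
    [[0.2,2,15],0,1],
    [[0.4,5,15],0,1],
    [[0.6,8.5,15],0,1],
    [[0.8,12,15],0,1],
    [[1,15.5,15],0,1],
    [[1.2,19,15],0,1],
    [[1.4,21.5,15],0,1],
    [[1.5,22.4,15],0,1],
    [[1.5,22.4,15],0,1],
    [[1.5,22.4,15],0,1]
  ]
}}

```text
clock: 28.82
tool_pos: [0.6232, -0.042, 0.2569]
orientation: [180.0, -0.1, -159.9]
force: [-0.4, 0.2, -2.0]
opening: 0.0249
gripper_force: 30.0
```

Emit:
{"method": "apply_moves", "body": {
  "commands": [
    [[0,0,-3],0,1],
    [[0,0,-6],0,1],
    [[0,0,-9],0,1],
    [[0,0,-12],0,1],
    [[0,0,-13.8],0,1],
    [[0,0,-14.6],0,1],
    [[0,0,-14.9],0,1],
    [[0,0,-15],0,1],
    [[0,0,-15.1],0,1],
    [[0,0,-15.1],0,1],
    [[0,0,-15.1],0,1]
  ]
}}

```text
clock: 29.73
tool_pos: [0.6244, -0.0429, 0.1078]
orientation: [-180.0, 0.1, -160.0]
force: [-0.1, -2.5, 2.5]
opening: 0.0252
gripper_force: 30.0
```

Emit:
{"method": "apply_moves", "body": {
  "commands": [
    [[0,0,0],0,0.5],
    [[0,0,0],0,0.5],
    [[0,0,0],0,0.5],
    [[0,0,0],0,0],
    [[0,0,0],0,0],
    [[0,0,0],0,0],
    [[0,0,1.5],0,0],
    [[0,0,5],0,0],
    [[0,0,9],0,0],
    [[0,0,13],0,0],
    [[-1,-0.6,14.2],0,0],
    [[-4,-2.4,14.2],0,0],
    [[-7.5,-4.6,14.2],0,0],
    [[-11,-6.7,14.2],0,0],
    [[-14.5,-8.8,14.2],0,0],
    [[-15.8,-9.7,14.2],0,0],
    [[-15.8,-9.7,14.2],0,0],
    [[-15.8,-9.7,14.2],0,0]
  ]
}}

```text
clock: 31.23
tool_pos: [0.4652, -0.1398, 0.2493]
orientation: [-180.0, 0.1, -160.1]
force: [0.7, 0.5, 0.1]
opening: 0.0873
gripper_force: 0.0
```

Run:
```python
from m import *
w=ctrl.snapshot('wrist'); s=ctrl.snapshot('scene')
print(ctrl.get_obs()['tool_pos'])
a=s['img'][150:310,220:430]
cv2.imwrite('pics/p7.png',np.hstack([cv2.resize(a,(390,300)),w['img'][0:300,130:530]])[:,:,::-1])
```

```text
[ 0.46627544 -0.13915131  0.24878975]
```

View pics/p7.png

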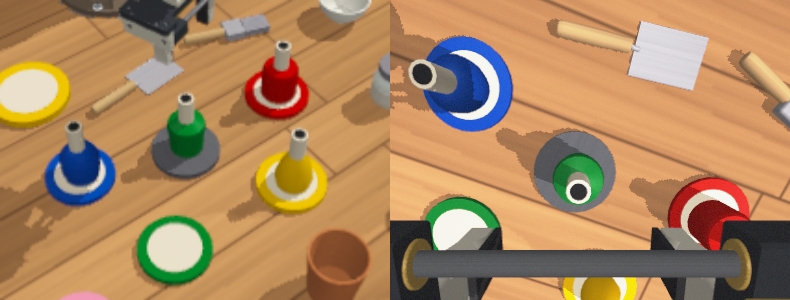

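The yellow vase is on the yellow bat and the green bat is empty. Next is the green vase, to (0.613,-0.267): shift (14.7,-12.8).

Emit:
{"method": "apply_moves", "body": {
  "commands": [
    [[0,0,-3.5],0,0],
    [[0,0,-7],0,0],
    [[0,0,-10.5],0,0],
    [[0,0,-13],0,0.2],
    [[0,0,-14.1],0,0.4],
    [[0,0,-14.1],0,0.5],
    [[0,0,-14.1],0,1],
    [[0,0,-14.1],0,1],
    [[0,0,-14.1],0,1],
    [[0,0,-14.1],0,1],
    [[0,0,-14.1],0,1],
    [[0,0,-14.1],0,1],
    [[0,0,-14.1],0,1],
    [[0,0,-14.1],0,1],
    [[0,0,-14.1],0,1],
    [[0,0,-14.1],0,1]
  ]
}}

```text
clock: 32.67
tool_pos: [0.4659, -0.1393, 0.108]
orientation: [-180.0, 0.0, -160.0]
force: [-1.5, 2.2, 5.1]
opening: 0.0246
gripper_force: 30.0
```

Emit:
{"method": "apply_moves", "body": {
  "commands": [
    [[0,0,1],0,1],
    [[0,0,3],0,1],
    [[0,0,5.5],0,1],
    [[0,0,8.5],0,1],
    [[0,0,11.5],0,1],
    [[0,0,14],0,1],
    [[0,0,15],0,1],
    [[1,-0.9,15],0,1],
    [[3.5,-3,15],0,1],
    [[6.5,-5.7,15],0,1],
    [[9.5,-8.3,15],0,1],
    [[12.5,-10.9,15],0,1],
    [[14.2,-12.4,15],0,1],
    [[14.7,-12.8,15],0,1],
    [[14.7,-12.8,15],0,1],
    [[14.7,-12.8,15],0,1]
  ]
}}

```text
clock: 34.0
tool_pos: [0.6119, -0.2674, 0.2554]
orientation: [179.9, -0.2, -160.1]
force: [-1.2, 0.4, -2.2]
opening: 0.0251
gripper_force: 30.0
```

Emit:
{"method": "apply_moves", "body": {
  "commands": [
    [[0,0,-3],0,1],
    [[0,0,-6],0,1],
    [[0,0,-9],0,1],
    [[0,0,-12],0,1],
    [[0,0,-13.8],0,1],
    [[0,0,-14.6],0,1],
    [[0,0,-14.9],0,1],
    [[0,0,-15],0,1],
    [[0,0,-15.1],0,1],
    [[0,0,-15.1],0,1],
    [[0,0,-15.1],0,1]
  ]
}}

```text
clock: 34.92
tool_pos: [0.6134, -0.2674, 0.1081]
orientation: [-179.9, 0.1, -160.0]
force: [0.3, 1.0, 0.6]
opening: 0.025
gripper_force: 30.0
```

Emit:
{"method": "apply_moves", "body": {
  "commands": [
    [[0,0,0],0,0.5],
    [[0,0,0],0,0.5],
    [[0,0,0],0,0.5],
    [[0,0,0],0,0],
    [[0,0,0],0,0],
    [[0,0,0],0,0],
    [[0,0,1.5],0,0],
    [[0,0,5],0,0],
    [[0,0,9],0,0],
    [[0,0,13],0,0],
    [[-2,-3,15],0,0],
    [[-4,-6,17],0,0],
    [[-6,-9,18],0,0],
    [[-8,-12,18],0,0],
    [[-10,-15,18],0,0],
    [[-12,-18,18],0,0],
    [[-14,-20,18],0,0],
    [[-16,-22,18],0,0],
    [[-16,-22,18],0,0],
    [[-16,-22,18],0,0]
  ]
}}

```text
clock: 36.58
tool_pos: [0.4514, -0.4885, 0.2866]
orientation: [180.0, -0.0, -160.2]
force: [0.3, 0.2, 0.7]
opening: 0.0875
gripper_force: 0.0
```

Run:
```python
from m import *
S={c:ctrl.snapshot(c) for c in ['scene','top']}
B={'scene':dict(red=(368,199),blue=(261,244),green=(315,282),yellow=(376,246)),'top':dict(red=(280,192),blue=(394,208),green=(379,148),yellow=(313,144))}
pb=dict(red=(.462,.066),blue=(.407,-.311),green=(.613,-.267),yellow=(.6245,-.043))
for c in S:
    T=np.array(S[c]['T']);s=S[c]
    for k in pb:
        p=T[:3,:3].T@(np.array([*pb[k],.127])-T[:3,3]); K=np.array([[s['fx'],0,s['cx']],[0,s['fy'],s['cy']],[0,0,1]])
        uv=cv2.projectPoints(np.array([[p[0],-p[1],-p[2]]]),np.zeros(3),np.zeros(3),K,np.array(s['dist_coeffs'],float))[0][0,0]
        print(c,k,mouth(s,uv)[1],pb[k])
print(ctrl.get_obs()['clock'],[onz(S['top'],r['at'],0)[:2] for r in ctrl.spot_point(S['top'],'bowl')])
a=S['scene']['img'][130:310,200:440]; b=S['top']['img'][110:250,185:420]
cv2.imwrite('pics/p8.png',np.hstack([cv2.resize(a,(400,300)),cv2.resize(b,(400,300))])[:,:,::-1])
```

```text
scene red [0.4631 0.0628] (0.462, 0.066)
scene blue [ 0.4077 -0.3118] (0.407, -0.311)
scene green [ 0.6103 -0.2683] (0.613, -0.267)
scene yellow [ 0.6247 -0.0449] (0.6245, -0.043)
top red [0.463  0.0643] (0.462, 0.066)
top blue [ 0.3899 -0.3989] (0.407, -0.311)
top green [ 0.6105 -0.2646] (0.613, -0.267)
top yellow [ 0.6246 -0.0416] (0.6245, -0.043)
36.6833 [array([0.37686661, 0.31148066])]
```

View pics/p8.png

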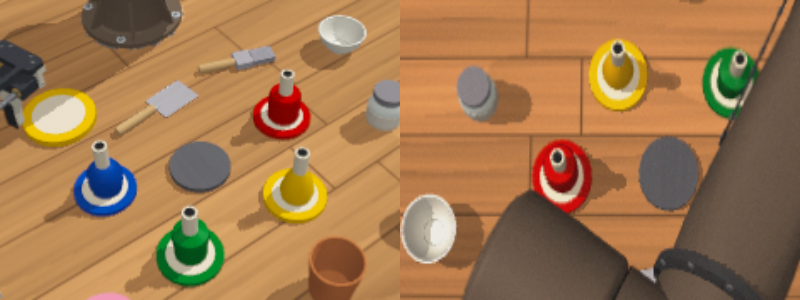

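All four vases stand upright on their own bats, measured within a few mm of the middle. In the top view the arm hides the blue mouth, but the scene view confirms it. The bowl has not moved, so I'll hand in.

```bash
python3 -c "
from plant import ctrl
print(ctrl.close_job())"
```

```text
the job is handed in; nothing more can be done
None
```

All four vases now stand upright on the bats of their own colour, measured within about 4 mm of the middle (the blue one from the scene camera only); the bowl is where it was, and the job was handed in at about 37 s with no verdict returned.

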